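Slide a battery pack past the spring catch into its charging dock

TASK

Press the long orange spring plate of the charging dock down with the fingertips, behind the battery pack, and keep it held down while you push the pack along its runners, past the two orange teeth, until it is fully home against the black charger head. Then let the plate go, so that it springs right up and the teeth lock the pack in from behind. Do not pick up the pack, and leave the spare pack, the spray bottle and the blue tub where they stand.

Things in the scene. Friction and masses are not known exactly. Their poses are not given: they have to be found in the camera images.
- dock: Fixed grey charging dock, 330 mm long (x), 108 mm wide (y). Origin: on the bench, midway between the two catch teeth. +x: the way the pack slides, to the black charger head. Open at its rear end, x = -165 mm. Runners (tops 22 mm above the bench, 24 to 45 mm either side of the centre line) with side walls and inward lips (tops 42 mm, 74 mm clear between the lips) guide the pack.
- stop (a point): Middle of the charger head's flat face, the end stop of the pack: dock x = 102 mm, 55 mm above the bench. The black head is 72 mm high and 63 mm long.
- catch (a joint): Spring catch, m: orange plate and teeth move down together. 0 = up, 0.012 = fully down (stop). Takes about 3.5 N at first, 8 N fully down; springs back when let go. The teeth let the pack pass only when down by more than 8 mm; about 10 mm is right. If let go early, the teeth rise between the pack's feet and block it again.
- plate_end (a point): Point on the top of the orange plate at its rear end, on the centre line, dock x = -160 mm; moves down with it. The plate is 40 mm wide, flat, runs between the runners from dock x = -160 to 25 mm, under the pack, top 34 mm above the bench when up. It may be pressed anywhere along its length.
- teeth (a point): Point midway between the two orange teeth, at the height of their tops (30 mm above the bench when up, 8 mm above the runners), dock x = 0; moves down with the plate. The teeth are 6 mm long (x) and stand 29 to 39 mm either side of the centre line, so fingers up to 50 mm wide pass between them.
- pack: Black battery pack with a yellow band, 92 mm long (x), 70 wide, 55 high, about 0.6 kg, loose on the runners, kept down by the lips. Origin: centre of its underside, 22 mm above the bench; x along the dock's x. Starts with its centre at dock x = -52 to -65 mm, its nose (+x face) just before the teeth. Home: centre at dock x = 56 mm, tail 7 mm past the teeth.
- pack_rear (a point): Middle of the pack's flat rear face, 46 mm behind its origin and 35 mm above its underside: the face to push. The face spans 37 to 77 mm above the bench, so it clears the plate; at the start 49 mm or more of the plate lies bare behind it. Below, each side has three feet 14 mm long at nose, middle and tail.
- spare: Spare pack of the same kind standing on the bench beside the dock, 92 x 88 x 55 mm; a bystander. Origin: centre of its underside.
- spray: White spray bottle with a green head, 80 mm diameter, 233 mm high, on the bench beyond the charger head; a bystander. Origin: centre of its underside.
- tub: Blue tub with a white lid, 70 mm diameter, 70 mm high, on the bench beside the dock; a bystander. Origin: centre of its underside.
Things that resemble listed ones, but are neither listed nor needed, are in the scene too. What is shaped like the pack but green is not meant.

How it is judged:
By the outcome, as a careful person would: the job done as asked, in the order asked, and still so for the second after the job is handed in, with the robot touching nothing.
It also fails if it takes over 38 s, if anything falls off the work surface, if the arm or the gripper's body presses on something with over 40 N, if the wrist force passes 120 N, or if a joint passes its speed limit or range.

ROBOT

A 6-joint arm with a two-finger parallel gripper is mounted at the origin on the work surface. World frame = base frame: x ahead of the robot, y to its left, z up, the work surface at z = 0. Lengths are in m, angles in rad, forces in N, time in s.
With the tool pointing down it reaches from about 0.25 to 0.725 m from the base axis. Payload 4 kg.
Tool frame: the origin (TCP) lies at the very end of the fingers, on their centre line; the grasp point (between the pads) lies 19 mm behind it; z points along the fingers, y is the line along which they close (so a half turn about z gives the same grasp; the last joint's range is limited). The gripper opens to 85 mm and grips with 20 to 120 N. Pads are 22 mm wide; open, the fingers measure 114 mm over their backs; the gripper's body (76 mm by 85 mm) begins 54 mm behind the grasp point. The pads swing forward as they close: fully open they stand 13 mm farther back than shut.
Start: joints at [1.12, 0.241, 0.005, 1.335, 0, 1.571], TCP at [0.218, 0.45, 0.231] pointing down, gripper open.
Joint ranges: [-2.72, 2.72], [-1.05, 1.87], [-1.09, 1.28], [-1.99, 2.15], [-1.42, 1.44], [-3.14, 3.14]. Speed limits (rad/s): [2.79, 2.79, 3.14, 3.14, 3.14, 3.14].

INTERFACE

Orientations are given as a unit quaternion [w, x, y, z].
In Python, from plant import * gives the robot as it stands. The module is installed in compiled form; this text tells all that it offers.
- The arm moves only by the tool move_arm, never from a script. Its argument "rows" is a list of rows, each a list of 5 numbers: the closure, from -1 (fully open) to 1 (shut), then the shift along the world's x, y, z normalised to -1 to 1, where 1 is 0.75 m, then the turn about the world's z normalised to -1 to 1, where 1 is 120 degrees. In form: [[grip, dx, dy, dz, twist], ...]. A call has exactly 10 rows; each row is the pose to reach, as a shift and turn from the pose commanded when the call began; what a row does not reach only later rows make up. A row lasts 1/10 s, in which the tool goes at most 50 mm and 8.59 degrees, less where a joint would pass 70% of its speed; a pose out of reach is approached as far as the arm can. A call with a number of a shift or a turn outside -1 to 1 is refused whole. A call with a gripper value outside its range is refused whole. The fingers move at their own pace and stop on an object; the grip force is fixed at half the most. Time passes only in rows, so rows that repeat a pose let the fingers close, or fill a call up. It gives the time, the measured TCP pose, the force, the opening and the grip force at its end, in the units of the state.
- observe(): the state, without advancing time (a new reading comes with each control period).
- camera(name): name is "scene" or "top" or "wrist"; returns the picture (420x560x3 uint8, red, green, blue); there is no depth.
- camera_params(name): a dict with "fx", "fy", "cx", "cy" (pixels), "k1" (the pictures are not rectified: a ray, as slopes to the right and down, at radius r is drawn at 1 + k1 r^2 times it, then the intrinsics apply), "view" (4x4, takes a point from world to camera coordinates). Camera axes: x right, y down, z forward; pixel columns grow to the right and rows downward; lengths in m; the calibration is good to about 2 mm. A picture is of the moment at which its call begins: read the wrist's pose just before it. camera_params takes no time and is no camera call; for the wrist camera it gives the pose at the moment of the call.
- finish_job(): hands the job in; it is judged then, once.
Trained networks look in the newest picture that a camera, given by its name, has taken for a name from the list of things; names that differ only in an ending like _2 or _b are one class to them, and where a whole thing is asked for, a point or a joint stands for the part that bears it (a point fixed in the world has none). Each returns a list of dicts, best first, with "confidence" (0 to 1); they miss things now and then, are a little off and sometimes report something else, mostly with a low value. They report only what shows in the picture. A call takes as long as a camera call. They do not tell look-alikes from the thing itself.
- cut_out(target, camera): "region" (420x560 bool, what is visible of it).
- place_of(target, camera): "centre" ([x, y, z] in m, in world coordinates, good to about 4 mm: a listed point, or the origin of a listed thing).
The state is a dict: "time_s": time; "joint_positions": joint angles; "qvel": joint speeds; "tau": joint torques, N m; "tcp_pos": TCP position; "ee_rot": TCP orientation; "force": force on the tool from outside, world axes, zero at the start; "ft_torque": the same for the moment, N m; "opening": finger opening in m; "gripper_force": force on a finger pad.
Only numpy, scipy, OpenCV 4.12 (cv2) and the standard library are available. Lean on these libraries where they do the work, as an engineer would, in place of code of your own. Each camera call takes 0.05 s, during which the arm holds its last target. There are 200 camera calls.

## Working session

There is one attempt and no reset: what is moved stays moved. The work goes in short steps, Python scripts to look and compute and a tool call to move; the robot and the scene stay as the last step left them, time stands still between calls to the robot, and variables do not carry over. Pictures are saved under pics/ and viewed, at most 10 in all, crops included, and the job is handed in when it is done.

Besides the shell and the picture viewer there is one more tool, called after "Call:" as name(argument=value, ...) on one line, values as JSON. move_arm: Moves the arm, as the interface text tells. Its arguments: {"type":"object","properties":{"rows":{"type":"array"}},"required":["rows"]}

```bash
mkdir -p pics
python3 - <<'E'
from plant import *
import cv2,numpy as np
s=observe();print(s['time_s'],s['tcp_pos'],s['ee_rot'],s['opening'])
for c in ['scene','top']:
    im=camera(c);cv2.imwrite(f'pics/{c}0.png',im[:,:,::-1])
    for t in ['dock','pack','pack_rear','plate_end','teeth','stop','spare','spray','tub']:
        print(c,t,[(np.round(d['centre'],4).tolist(),round(d['confidence'],2)) for d in place_of(t,c)][:3])
print(observe()['time_s'])
E
```

```text
0.0 [0.21755771 0.44949413 0.23041338] [-2.34682327e-04  2.23478793e-01  9.74708235e-01 -1.01488357e-03] 0.08520873202625404
scene dock []
scene pack [([0.5594, -0.0, 0.0138], 0.91), ([0.3967, -0.0162, 0.0029], 0.69)]
scene pack_rear [([0.3725, -0.0511, 0.0358], 0.83), ([0.5533, -0.0523, 0.0576], 0.75)]
scene plate_end [([0.5531, -0.0997, 0.0353], 0.92)]
scene teeth [([0.5573, 0.0612, 0.0304], 0.58)]
scene stop [([0.5575, 0.1669, 0.0526], 0.77)]
scene spare [([0.7234, -0.0014, -0.0016], 0.72)]
scene spray [([0.4365, 0.2859, -0.0004], 0.7), ([0.5522, -0.0508, 0.0576], 0.41)]
scene tub [([0.5528, -0.0506, 0.0561], 0.72), ([0.4028, 0.1791, 0.0005], 0.62)]
top dock [([0.553, 0.0584, -0.0009], 0.65)]
top pack [([0.4017, -0.02, 0.0039], 0.98), ([0.5593, -0.0037, 0.0161], 0.83)]
top pack_rear [([0.3655, -0.0507, 0.0385], 0.9), ([0.5547, -0.0537, 0.0602], 0.62)]
top plate_end [([0.5492, -0.0993, 0.0364], 0.79)]
top teeth [([0.5551, 0.0632, 0.0289], 0.82)]
top stop [([0.5589, 0.1621, 0.0576], 0.57)]
top spare [([0.7257, 0.0017, -0.0005], 0.61)]
top spray [([0.437, 0.2873, -0.0014], 0.89)]
top tub [([0.4034, 0.1832, 0.0028], 0.85), ([0.5573, -0.0034, 0.0194], 0.66)]
1.0
```

View pics/scene0.png

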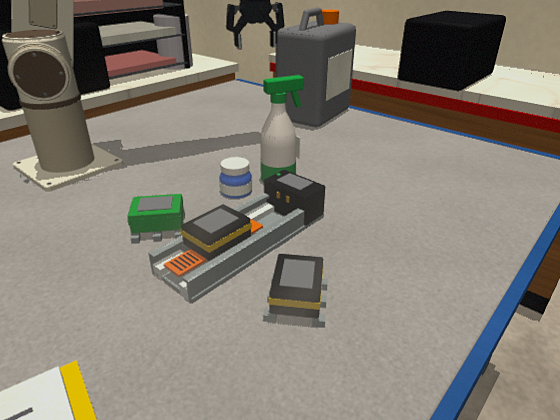

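View pics/top0.png

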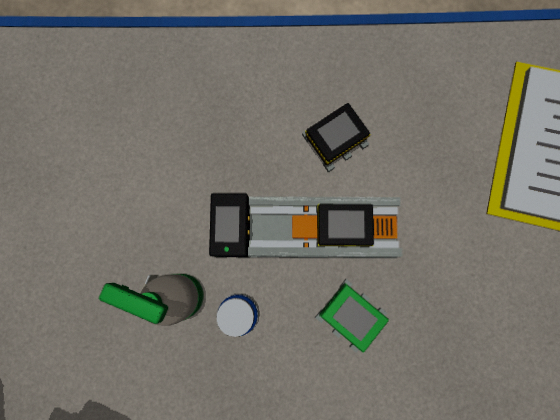

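Scene: the dock runs along world +y (head at about (228,225) in the top view). The pack is at (346,225) and bare orange slats show behind it at (386,227). The green look-alike at (355,317) and the spare at (338,133) are clear of the path. I'll raise the arm, close the gripper and move over the bare plate.

Call:
move_arm(rows=[[1,0,0,0.2,0],[1,0,0,0.2,-0.05],[1,0,0,0.2,-0.1],[1,0.445,-0.697,0.2,-0.548],[1,0.445,-0.697,0.2,-0.548],[1,0.445,-0.697,0.2,-0.548],[1,0.445,-0.697,0.2,-0.548],[1,0.445,-0.697,0.2,-0.548],[1,0.445,-0.697,0.2,-0.548],[1,0.445,-0.697,0.2,-0.548]])

```text
time_s: 2.0
tcp_pos: [0.4069, 0.1532, 0.3816]
ee_rot: [0.0, 0.718, 0.696, 0.0]
force: [0.6, 1.1, -0.3]
opening: 0.0002
gripper_force: 0.0
```

Call:
move_arm(rows=[[1,0.193,-0.302,0,0],[1,0.193,-0.302,0,0],[1,0.193,-0.302,0,0],[1,0.193,-0.302,0,0],[1,0.193,-0.302,0,0],[1,0.193,-0.302,0,0],[1,0.193,-0.302,-0.3,0],[1,0.193,-0.302,-0.3,0],[1,0.193,-0.302,-0.3,0],[1,0.193,-0.302,-0.3,0]])

```text
time_s: 3.0
tcp_pos: [0.5508, -0.0717, 0.1796]
ee_rot: [0.0, 0.717, 0.697, 0.0]
force: [1.3, 0.8, -0.4]
opening: 0.0001
gripper_force: 0.0
```

```bash
cat > h.py <<'E'
from plant import *
import cv2,numpy as np
def st():
    s=observe();R=s['ee_rot'];y=2*np.degrees(np.arctan2(R[2],R[1]))-90
    print(s['time_s'],np.round(s['tcp_pos'],4),'yaw',round(y,2),'F',np.round(s['force'],1),s['opening'])
def look(c,ts,f=None):
    im=camera(c)
    if f: cv2.imwrite(f'pics/{f}.png',im[:,:,::-1])
    for t in ts: print(c,t,[(np.round(d['centre'],4).tolist(),round(d['confidence'],2)) for d in place_of(t,c)][:2])
E
python3 - <<'E'
from h import *
st()
look('wrist',['pack_rear','plate_end','teeth','stop','pack'],'w1')
look('top',['pack_rear','plate_end','teeth','stop'])
E
```

```text
3.0 [ 0.5508 -0.0717  0.1796] yaw -1.61 F [ 1.3  0.8 -0.4] 0.00014672963376513102
wrist pack_rear [([0.5502, -0.0508, 0.0591], 0.78), ([0.3701, -0.0505, 0.0342], 0.59)]
wrist plate_end [([0.555, -0.0969, 0.0373], 0.55)]
wrist teeth [([0.5558, 0.0643, 0.0315], 0.95)]
wrist stop [([0.5502, -0.0086, 0.0261], 0.66)]
wrist pack [([0.5521, -0.006, 0.0223], 0.82), ([0.4029, -0.0199, -0.0016], 0.82)]
top pack_rear [([0.557, -0.0534, 0.0603], 0.65), ([0.3668, -0.0502, 0.0406], 0.6)]
top plate_end [([0.5515, -0.0963, 0.0347], 0.9)]
top teeth [([0.5534, 0.0608, 0.0275], 0.58)]
top stop [([0.5613, 0.1609, 0.0561], 0.97)]
```

View pics/w1.png

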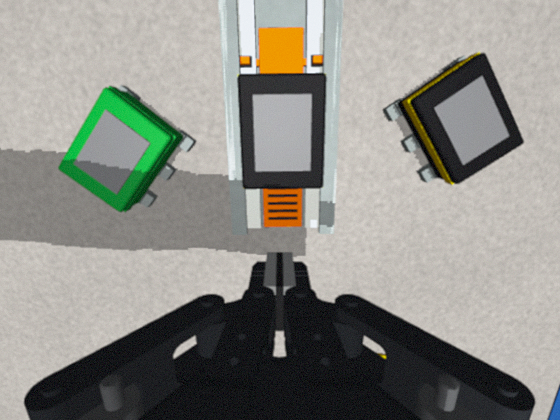

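The wrist view shows the plate slats at (283,208), the pack at (282,130) and the fingertips at (280,265). The arm is aligned with the dock, so I descend to just above the plate.

Call:
move_arm(rows=[[1,0.0015,-0.006,-0.05,0],[1,0.0015,-0.006,-0.1,0],[1,0.0015,-0.006,-0.14,0],[1,0.0015,-0.006,-0.16,0],[1,0.0015,-0.006,-0.17,0],[1,0.0015,-0.006,-0.18,0],[1,0.0015,-0.006,-0.185,0],[1,0.0015,-0.006,-0.185,0],[1,0.0015,-0.006,-0.185,0],[1,0.0015,-0.006,-0.185,0]])

```text
time_s: 4.55
tcp_pos: [0.5527, -0.076, 0.0434]
ee_rot: [0.001, 0.717, 0.697, 0.0]
force: [0.0, 0.1, 0.9]
opening: -0.0003
gripper_force: 0.0
```

Run:
```python
from h import *
st()
```

```text
4.55 [ 0.5527 -0.076   0.0434] yaw -1.59 F [0.  0.1 0.9] -0.0002653039150104859
```

Call:
move_arm(rows=[[1,0,0,-0.005,0],[1,0,0,-0.01,0],[1,0,0,-0.014,0],[1,0,0,-0.018,0],[1,0,0,-0.022,0],[1,0,0,-0.026,0],[1,0,0,-0.0265,0],[1,0,0,-0.0265,0],[1,0,0,-0.0265,0],[1,0,0,-0.0265,0]])

```text
time_s: 5.55
tcp_pos: [0.5522, -0.076, 0.0235]
ee_rot: [0.0, 0.717, 0.697, 0.0]
force: [-1.8, -0.4, 7.7]
opening: -0.0002
gripper_force: 3.8
```

Run:
```python
from h import *
st()
look('wrist',['teeth','plate_end','pack_rear'],'w2')
look('top',['teeth','plate_end','pack_rear'])
```

```text
5.55 [ 0.5522 -0.076   0.0235] yaw -1.59 F [-1.8 -0.4  7.7] -0.00016829704942532896
wrist teeth []
wrist plate_end []
wrist pack_rear [([0.5492, -0.0503, 0.056], 0.61)]
top teeth [([0.5551, 0.06, 0.0197], 0.65)]
top plate_end [([0.4395, 0.2848, -0.0002], 0.3)]
top pack_rear [([0.5572, -0.0529, 0.0618], 0.95), ([0.3682, -0.052, 0.0391], 0.73)]
```

Call:
move_arm(rows=[[1,0.0002,0.008,0,0],[1,0.0005,0.018,0,0],[1,0.0008,0.028,0,0],[1,0.001,0.038,0,0],[1,0.0013,0.048,0,0],[1,0.0016,0.058,0,0],[1,0.0019,0.068,0,0],[1,0.0022,0.078,0,0],[1,0.0024,0.088,0,0],[1,0.0026,0.096,0,0]])

```text
time_s: 6.95
tcp_pos: [0.5552, -0.0068, 0.024]
ee_rot: [0.003, 0.718, 0.697, -0.001]
force: [-0.8, -8.9, 8.4]
opening: -0.0001
gripper_force: 3.7
```

Run:
```python
from h import *
st()
look('top',['teeth','pack','pack_rear'],'t2')
```

```text
6.95 [ 0.5552 -0.0068  0.024 ] yaw -1.7 F [-0.8 -8.9  8.4] -6.162533555207231e-05
top teeth []
top pack [([0.56, 0.0566, 0.0216], 0.96), ([0.3997, -0.018, 0.0018], 0.59)]
top pack_rear [([0.5569, 0.0013, 0.0601], 0.84), ([0.5607, 0.1623, 0.0571], 0.65)]
```

Call:
move_arm(rows=[[1,0.0002,0.008,-0.0007,0],[1,0.0004,0.016,-0.0007,0],[1,0.0006,0.024,-0.0007,0],[1,0.0008,0.032,-0.0007,0],[1,0.001,0.04,-0.0007,0],[1,0.0012,0.048,-0.0007,0],[1,0.0014,0.056,-0.0007,0],[1,0.0016,0.064,-0.0007,0],[1,0.0018,0.072,-0.0007,0],[1,0.002,0.08,-0.0007,0]])

```text
time_s: 8.15
tcp_pos: [0.5565, 0.053, 0.0234]
ee_rot: [0.003, 0.718, 0.696, -0.001]
force: [-1.7, -8.5, 8.3]
opening: 0.0
gripper_force: 3.8
```

Run:
```python
from h import *
st()
look('top',['pack','pack_rear'])
```

```text
8.15 [0.5565 0.053  0.0234] yaw -1.72 F [-1.7 -8.5  8.3] 4.650992258815154e-05
top pack [([0.5582, 0.1135, 0.0196], 0.98)]
top pack_rear []
```

Call:
move_arm(rows=[[1,0,0.002,0,0],[1,0,0.004,0,0],[1,0,0.006,0,0],[1,0,0.007,0,0],[1,0,0.008,0,0],[1,0,0.009,0,0],[1,0,0.01,0,0],[1,0,0.011,0,0],[1,0,0.012,0,0],[1,0,0.012,0,0]])

```text
time_s: 9.3
tcp_pos: [0.5567, 0.0561, 0.0237]
ee_rot: [0.007, 0.719, 0.695, -0.005]
force: [-1.1, -25.3, 11.2]
opening: -0.0003
gripper_force: 3.8
```

Run:
```python
from h import *
st()
look('top',['pack','stop','teeth'])
im=camera('top');cr=cv2.resize(im[180:270,200:320],None,fx=5,fy=5,interpolation=cv2.INTER_CUBIC)
look('scene',['pack','stop'],'s3');im=camera('scene');c2=cv2.resize(im[160:280,200:350],None,fx=3.7,fy=3.7,interpolation=cv2.INTER_CUBIC)
cv2.imwrite('pics/c1.png',cr[:,:,::-1]);cv2.imwrite('pics/c2.png',c2[:,:,::-1]);st()
```

```text
9.3 [0.5567 0.0561 0.0237] yaw -1.91 F [ -1.1 -25.3  11.2] -0.000275858377449946
top pack [([0.56, 0.1163, 0.0191], 0.97)]
top stop [([0.562, 0.1622, 0.0554], 0.94)]
top teeth []
scene pack [([0.397, -0.0147, 0.0042], 0.74), ([0.5624, 0.1215, 0.0189], 0.68)]
scene stop [([0.5591, 0.1655, 0.0514], 0.94)]
9.75 [0.5567 0.056  0.0237] yaw -1.92 F [ -0.4 -25.8  10.8] -0.00013929181949222044
```

View pics/c1.png

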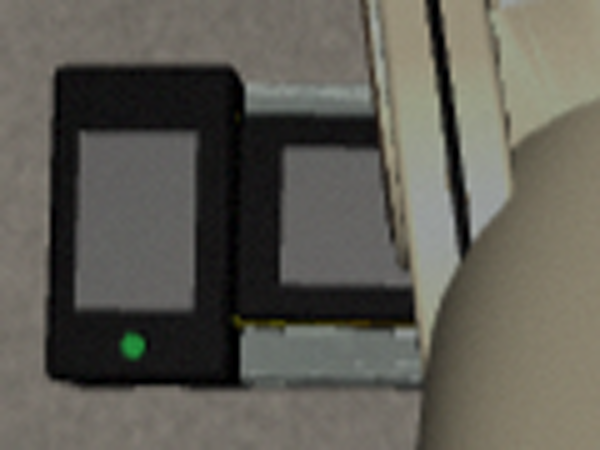

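View pics/c2.png

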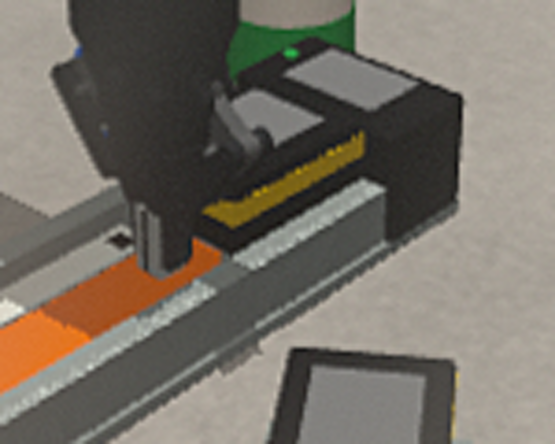

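The pack's nose touches the head with no gap at (238,200) in the top crop. The open tooth slot sits behind the tail at (120,240) in the scene crop, and the push force has risen to 25 N, so the pack is home. I'll ease off and lift.

Call:
move_arm(rows=[[1,0,-0.004,0,0],[1,0,-0.008,0,0],[1,0,-0.01,0,0],[1,0,-0.01,0.01,0],[1,0,-0.01,0.02,0],[1,0,-0.01,0.04,0],[1,0,-0.01,0.07,0],[1,0,-0.01,0.12,0],[1,0,-0.01,0.17,0],[1,0,-0.01,0.2,0]])

```text
time_s: 10.75
tcp_pos: [0.5563, 0.058, 0.1748]
ee_rot: [0.001, 0.717, 0.697, 0.001]
force: [-0.1, -0.2, -0.4]
opening: 0.0001
gripper_force: 0.0
```

Call:
move_arm(rows=[[1,0,-0.05,0.03,0],[1,0,-0.1,0.03,0],[1,0,-0.15,0.03,0],[1,0,-0.2,0.03,0],[1,0,-0.24,0.03,0],[1,0,-0.24,0.03,0],[1,0,-0.24,0.03,0],[1,0,-0.24,0.03,0],[1,0,-0.24,0.03,0],[1,0,-0.24,0.03,0]])

```text
time_s: 11.75
tcp_pos: [0.5556, -0.1213, 0.1947]
ee_rot: [-0.0, 0.716, 0.698, 0.0]
force: [0.1, -0.2, -0.0]
opening: 0.0
gripper_force: 0.0
```

Run:
```python
from h import *
st()
look('top',['pack','teeth','plate_end','stop','spray','tub','spare'])
look('wrist',['pack','teeth','plate_end'],'w4')
im=camera('top');c1=cv2.resize(im[185:265,200:410],None,fx=3.5,fy=3.5,interpolation=cv2.INTER_CUBIC)
im=camera('scene');c2=cv2.resize(im[160:300,140:350],None,fx=3.5,fy=3.5,interpolation=cv2.INTER_CUBIC)[:310]
cv2.imwrite('pics/f.png',np.vstack([c1,c2])[:,:,::-1])
```

```text
11.75 [ 0.5556 -0.1213  0.1947] yaw -1.48 F [ 0.1 -0.2 -0. ] 3.928413086583043e-05
top pack [([0.5589, 0.1172, 0.0214], 0.97), ([0.3992, -0.0183, 0.0042], 0.72)]
top teeth [([0.5564, 0.0576, 0.029], 0.86)]
top plate_end [([0.5473, -0.1014, 0.0353], 0.97), ([0.5598, 0.0677, 0.06], 0.59)]
top stop [([0.5587, 0.162, 0.0564], 0.63)]
top spray [([0.4388, 0.2855, -0.0005], 0.88)]
top tub [([0.4, 0.1833, 0.0005], 0.58)]
top spare [([0.7265, 0.0, -0.0038], 0.73)]
wrist pack [([0.4026, -0.0164, -0.003], 0.59)]
wrist teeth [([0.5545, 0.0645, 0.0296], 0.68)]
wrist plate_end [([0.5515, -0.0988, 0.0331], 0.65)]
```

View pics/f.png

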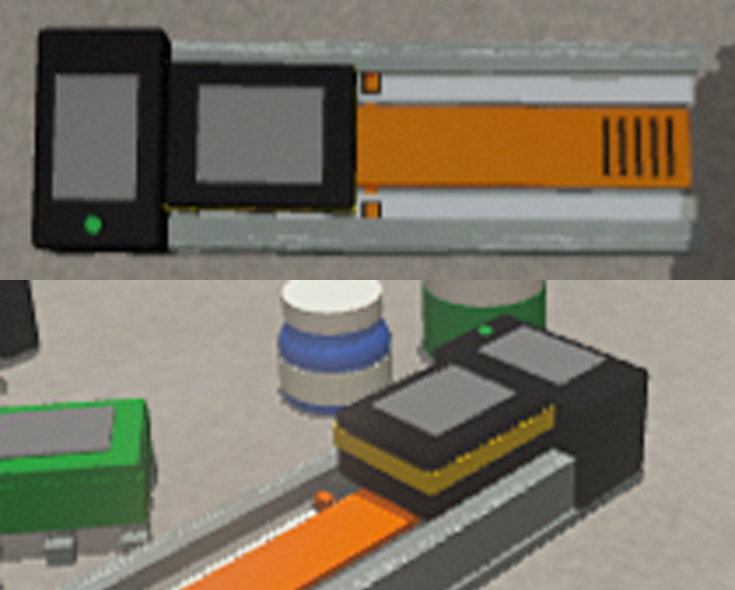

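View pics/w4.png

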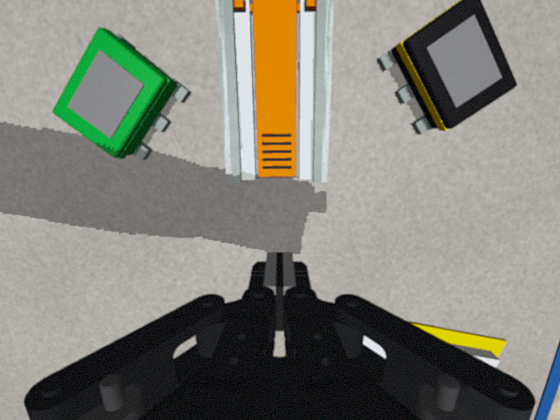

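The pack's nose is against the head at (166,140) in the top crop. Both teeth are up behind its tail at (372,82) and (372,208), and in the scene crop the tooth stands raised at (323,500). The wrist view shows the tool is clear of everything.

```bash
python3 -c "
from plant import *
print(finish_job())"
```

```text
the job is handed in; nothing more can be done
None
```

The pack is fully home against the charger head, with the plate sprung back up and both teeth raised behind the pack. The spare pack, spray bottle and tub weren't touched, and I handed the job in at about 12 s; no verdict came back.

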